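# Fit the green lens to a student's model beacon

## Robot

A 7-joint arm with a two-finger parallel gripper is mounted at the origin on the work surface. World frame = base frame: x ahead of the robot, y to its left, z up, the work surface at z = 0. Lengths are in mm, angles in rad, forces in N, time in s.
With the tool pointing down it reaches from about 400 to 850 mm from the base axis. Payload 10.4 kg.
Tool frame: the origin (TCP) lies midway between the tips of the shut fingers; the grasp point (between the pads) lies 19 mm behind it; z points along the fingers, y is the line along which they close (so a half turn about z gives the same grasp; the last joint's range is limited). The gripper opens to 87 mm and grips with 3 to 60 N. Pads are 19 mm wide; open, the fingers measure 117 mm over their backs; the gripper's body (75 mm by 190 mm) begins 51 mm behind the grasp point.
Start: joints at [1.082, 0.332, -0.065, 1.46, 0.022, 1.35, -0.088], TCP at [280.735, -558.426, 222.576] pointing down, gripper open.
Joint ranges: [-2.6, 2.6], [-0.5, 2.12], [-1.47, 1.34], [0.16, 2.42], [-1.27, 4.41], [0.06, 2.06], [-2.6, 2.6]. Speed limits (rad/s): [2.22, 2.22, 2.79, 2.79, 3.14, 3.14, 3.14].

## Interface

Orientations are given as a rotation vector (axis times angle).
In Python, from bench import sense, get_image, calibration, close_job gives the robot as it stands.
- The arm moves only by the tool apply_moves, never from a script. Its argument "commands" is a list of rows, each a list of 7 numbers: the closure, from 0 (fully open) to 1 (shut), then the shift along the tool's x, y, z in mm, then the turn, a rotation vector about the tool's x, y, z in rad. A call has exactly 10 rows; each row shifts and turns the commanded pose from where the row before left it, along the tool's axes as they then stand; what a row does not reach is not made up. A row lasts 1/8 s, in which the tool goes at most 62.5 mm and 10.7 degrees, less where a joint would pass 70% of its speed; a pose out of reach is approached as far as the arm can. A call with a gripper value outside its range is refused whole. The fingers move at their own pace and stop on an object; "newtons" is the grip in N (left out, the last holds). Time passes only in rows, so rows that do not move let the fingers close, or fill a call up. It gives the time, the measured TCP pose, the force, the opening and the grip force at its end, in the units of the state.
- sense(): the state, without advancing time (a new reading comes with each control period).
- get_image(name): name is "scene" or "top" or "wrist"; returns the picture (400x640x3 uint8, red, green, blue); there is no depth.
- calibration(name): a dict with "camera_matrix" (3x3 intrinsics, pixels), "cam_to_world" (4x4, takes a point from camera to world coordinates). Camera axes: x right, y down, z forward; pixel columns grow to the right and rows downward; lengths in mm; the calibration is good to about 2 mm. The wrist camera is an equidistant fisheye: a pixel r from the principal point sees the ray r / f radians off the axis. A picture is of the moment at which its call begins: read the wrist's pose just before it. calibration takes no time and is no camera call; for the wrist camera it gives the pose at the moment of the call.
- close_job(): hands the job in; it is judged then, once.
The state is a dict: "time_s": time; "q": joint angles; "dq": joint speeds; "joint_efforts": joint torques, N m; "tcp_pos": TCP position; "tool_rot": TCP orientation; "force": force on the tool from outside, world axes, zero at the start; "ft_torque": the same for the moment, N m; "opening": opening from 0.0 (shut) to 1.0 (fully open); "grasp_force": force on a finger pad.
Only numpy, scipy, OpenCV 4.12 (cv2) and the standard library are available. Lean on these libraries where they do the work, as an engineer would, in place of code of your own. Each camera call takes 0.05 s, during which the arm holds its last target. There are 200 camera calls.

## Task

Take the green lens and drop it into the cell on top of the grey beacon box, its two ears going down through the two slots of the aluminium retaining ring, so that it sits flat on the cell's seat. Then screw the ring down clockwise, seen from above, until it stops, and let go.

Things in the scene. Friction and masses are not known exactly. Their poses are not given: they have to be found in the camera images.
- green_lens_mid (a point): Centre of the loose green lens, standing on the table, z up: round barrel 26 mm wide, 46 mm tall (domed above 38 mm); this point is 23 mm above its underside. At its foot two ears, 12 wide, 5 thick, stick out along its x axis, 46 mm tip to tip (half turn: same). Grip 7 to 9 mm above this point to keep the fingertips clear of the ring; a last 5 mm drop is harmless. Red and yellow ones: not wanted.
- ring_top (a point): Centre of the top of the captive aluminium ring, z up: 64 mm wide, 15 mm tall; grip it across its outside, 5 to 8 mm below this point, from any side. Bore 36 mm; two slots along this point's x axis (red ticks on its side) widen it to 52 mm (60 at the top, sloping in), each 80 degrees wide. Under it: barrel 57 mm wide, 40 mm tall, on a fixed grey box 110 x 110 x 45 mm.
- ring (a joint): Turn of the ring about its z axis, rad: 0 to 0.1 at the start (ring up, slots open for the lens), growing clockwise seen from above, 1.45 at the stop (screwed down snug). It comes down 2.4 mm per rad, turns stiffly (0.12 N m), stays where it is left; one grasp can turn it all the way.
- cell_seat (a point): Centre of the flat round seat in the cell, on the ring's axis, 15 mm below the ring's top when the ring is up; recess 53 mm wide, 5 mm deep. The underside of the lens rests here, so that its centre is then 23 mm above this point. z points up.
Things that resemble listed ones, but are neither listed nor needed, are in the scene too. There is more than one size of the part that bears green_lens_mid; the job needs the middle-sized.

How it is judged:
By the outcome, as a careful person would: the job done as asked, in the order asked, and still so for the second after the job is handed in, with the robot touching nothing.
It also fails if it takes over 48 s, if anything falls off the work surface, if the arm or the gripper's body presses on something with over 40 N, if the wrist force passes 120 N, or if a joint passes its speed limit or range.

## Working session

There is one attempt and no reset: what is moved stays moved. The work goes in short steps, Python scripts to look and compute and a tool call to move; the robot and the scene stay as the last step left them, time stands still between calls to the robot, and variables do not carry over. Pictures are saved under pics/ and viewed, at most 10 in all, crops included, and the job is handed in when it is done.

Besides the shell and the picture viewer there is one more tool, called after "Call:" as a command line: name --pt "numbers of a row" for each row, then --argument value for the rest. apply_moves: Moves the arm, as the interface text tells. Its arguments: {"type":"object","properties":{"commands":{"type":"array","items":{"type":"array","items":{"type":"number"}}},"newtons":{"type":"number"}},"required":["commands"]}

```bash
mkdir -p pics; python3 - <<'E'
from bench import *
import cv2,numpy as np
for n in("scene","top"):
    cv2.imwrite(f"pics/{n}0.png",get_image(n)[:,:,::-1])
    c=calibration(n);print(n,np.round(c["camera_matrix"],1).tolist(),np.round(c["cam_to_world"],3).tolist())
s=sense();print(s["time_s"],s["tcp_pos"],s["tool_rot"])
E
```

```text
scene [[475.8, 0.0, 317.3], [0.0, 475.8, 205.5], [0.0, 0.0, 1.0]] [[0.849, 0.27, -0.455, 956.227], [0.529, -0.469, 0.708, -714.656], [-0.022, -0.841, -0.541, 617.907], [0.0, 0.0, 0.0, 1.0]]
top [[371.5, 0.0, 317.9], [0.0, 371.5, 203.3], [0.0, 0.0, 1.0]] [[-0.012, -0.99, 0.141, 413.819], [-0.999, 0.018, 0.041, -71.305], [-0.044, -0.14, -0.989, 1009.19], [0.0, 0.0, 0.0, 1.0]]
0.1 [ 280.54937287 -558.10717391  221.86378395] [-3.05561484e+00 -7.24791507e-01  5.34940282e-04]
```

View pics/top0.png

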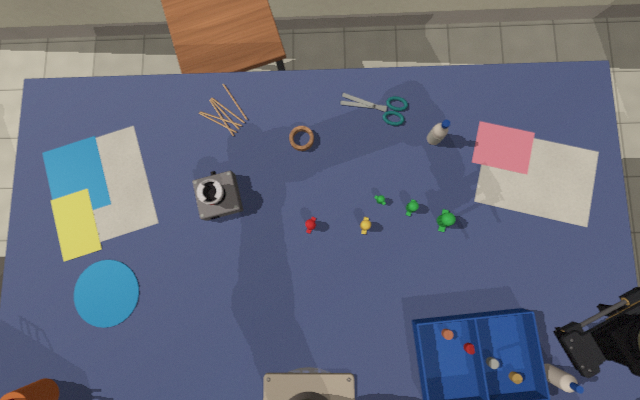

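View pics/scene0.png

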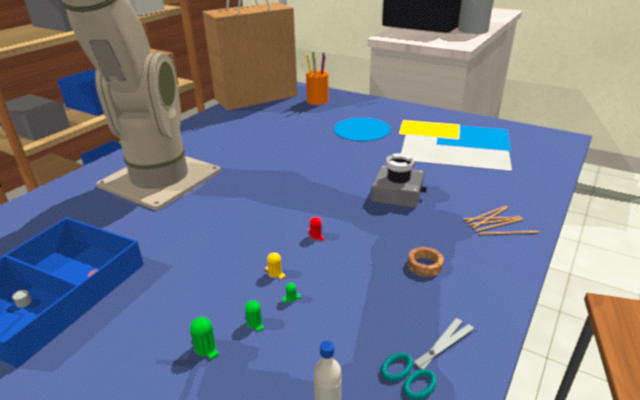

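Top view: the three green lenses are at (380,200) small, (412,208) middle and (447,220) large. The grey box with its ring is at (212,193). Next I enlarge both regions and compute positions.

```bash
cat > h.py <<'E'
from bench import *
import cv2,numpy as np
def ray(n,uv):
    c=calibration(n);K=c["camera_matrix"];T=c["cam_to_world"]
    K=np.array(K);T=np.array(T)
    p=np.array([(uv[0]-K[0,2])/K[0,0],(uv[1]-K[1,2])/K[1,1]]);
    if n=="wrist":
        t=np.hypot(*p); d=np.r_[p/t*np.sin(t),np.cos(t)] if t>1e-9 else np.array([0,0,1.])
    else: d=np.r_[p,1]
    return T[:3,3],T[:3,:3]@d
def at(n,uv,z):
    o,d=ray(n,uv);return o+d*(z-o[2])/d[2]
def proj(n,P,T=None,K=None):
    c=calibration(n);T=np.array(c["cam_to_world"] if T is None else T);K=np.array(c["camera_matrix"])
    q=(np.atleast_2d(P)-T[:3,3])@T[:3,:3]
    if n=="wrist":
        r=np.hypot(q[:,0],q[:,1]);t=np.arctan2(r,q[:,2]);q=np.c_[q[:,:2]/r[:,None]*t[:,None],np.ones(len(q))]
    return (q[:,:2]/q[:,2:])*[K[0,0],K[1,1]]+K[:2,2]
def tri(a,b):
    (o,d),(p,e)=a,b
    s=np.linalg.lstsq(np.c_[d,-e],p-o,rcond=None)[0]
    A,B=o+d*s[0],p+e*s[1];return (A+B)/2,np.linalg.norm(A-B)
E
python3 - <<'E'
from h import *
B={}
for n in("top","scene"):
    im=cv2.imread(f"pics/{n}0.png");h=cv2.cvtColor(im,cv2.COLOR_BGR2HSV)
    m=cv2.inRange(h,(50,170,60),(70,255,255))
    k,l,st,ce=cv2.connectedComponentsWithStats(m)
    B[n]=[(st[i].tolist(),ce[i].round(1)) for i in range(1,k) if st[i,4]>20]
    for b in B[n]:print(n,b)
    # barrel centre in moment of the blob
for u,z in (((412.5,206),40),((210.5,191),100)):print(u,at("top",u,z).round(1))
for a,b in (((210.5,191),(399.5,161)),((412.5,207),(253.5,314))):print(tri(ray("top",a),ray("scene",b)))
im=cv2.imread("pics/top0.png")
A=[cv2.resize(im[y:y+50,x:x+66],None,fx=6,fy=6,interpolation=cv2.INTER_CUBIC) for x,y in((180,165),(370,185))]
cv2.imwrite("pics/crop.png",np.hstack(A))
E
```

```text
scene ([283, 284, 17, 17, 154], array([290.6, 293.1]))
scene ([246, 302, 17, 28, 325], array([253.3, 314.9]))
scene ([191, 318, 26, 41, 708], array([203. , 337.3]))
(412.5, 206) [ 540.  -277.2   40. ]
(210.5, 191) [579.3 237.2 100. ]
(array([579.80125032, 239.50711683,  90.97755571]), np.float64(2.5941701948143767))
(array([ 540.29728689, -280.94364794,   20.11044977]), np.float64(0.9590001156206078))
```

View pics/crop.png

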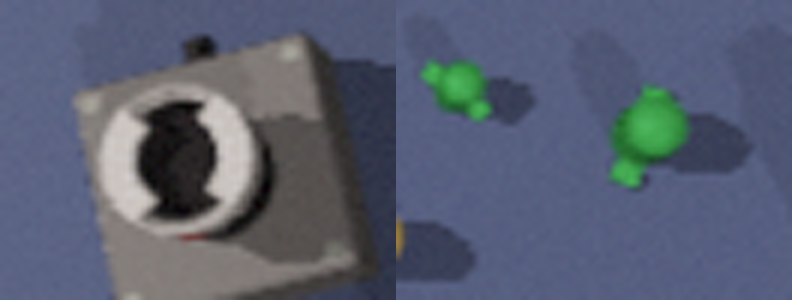

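Crop: the ring is at about (210,192), with its slots along the image vertical (roughly world x) and a red tick at the bottom. The middle lens has its ears at (479,200) and (475,215), so its yaw is about -17°. Next I work out the tool deltas to a hover.

```bash
cat >> h.py <<'E'
from scipy.spatial.transform import Rotation as Ro
def delta(P,yaw=None,quiet=False):
    "P target TCP, yaw (deg) of tool y axis mod 180; prints tilt fix+turn then shift in final frame"
    s=sense();R=Ro.from_rotvec(s["tool_rot"]);M=R.as_matrix()
    cur=np.degrees(np.arctan2(M[1,1],M[0,1]))
    if yaw is None: yaw=cur
    d=(yaw-cur+90)%180-90; y=np.radians(cur+d)
    G=np.array([[-np.sin(y),np.cos(y),0],[np.cos(y),np.sin(y),0],[0,0,-1]]).T
    G=np.c_[np.cross([np.cos(y),np.sin(y),0],[0,0,-1]),[np.cos(y),np.sin(y),0],[0,0,-1]]
    t=(R.inv()*Ro.from_matrix(G)).as_rotvec()
    print("t",s["time_s"],"tcp",np.round(s["tcp_pos"],1),"yaw",cur.round(2),"q",np.round(s["q"],2),"F",np.round(s["force"],1),"open",s["opening"])
    print("turn",t.round(4),"shift(final frame)",(G.T@(np.array(P)-s["tcp_pos"])).round(1))
E
python3 - <<'E'
from h import *
delta([540,-279,140],-17)
c=calibration("wrist");T=np.array(c["cam_to_world"]);s=sense();M=Ro.from_rotvec(s["tool_rot"]).as_matrix()
print(c["camera_matrix"]);print(M.T@(T[:3,3]-s["tcp_pos"]),M.T@T[:3,:3])
E
```

```text
t 0.1 tcp [ 280.5 -558.1  221.9] yaw -63.31 q [ 1.08  0.33 -0.06  1.46  0.02  1.35 -0.09] F [-0.3 -1.3 -0.7] open 1.0046606779965592
turn [-1.200e-03 -4.000e-04 -8.083e-01] shift(final frame) [342.8 166.5  81.9]
[[309.70691629   0.         317.1204966 ]
 [  0.         309.70691629 198.47474915]
 [  0.           0.           1.        ]]
[  81.35367161   -0.16517887 -162.65133146] [[ 6.92954147e-04 -9.54535364e-01 -2.98096894e-01]
 [ 9.99999731e-01  5.89804860e-04  4.35980265e-04]
 [-2.40339584e-04 -2.98097116e-01  9.54535516e-01]]
```

Call:
apply_moves --pt "0 30 15 0 0 0 -0.16" --pt "0 30 15 0 0 0 -0.16" --pt "0 30 15 0 0 0 -0.16" --pt "0 30 15 0 0 0 -0.16" --pt "0 30 15 0 0 0 -0.168" --pt "0 45 15 0 0 0 0" --pt "0 45 15 0 0 0 0" --pt "0 45 15 10 0 0 0" --pt "0 25 15 20 0 0 0" --pt "0 0 0 0 0 0 0"

```text
time_s: 1.35
tcp_pos: [541.1, -367.8, 190.3]
tool_rot: [-2.518, -1.872, -0.0]
force: [0.5, -1.2, 0.3]
opening: 1.0
grasp_force: 0.0
```

```bash
python3 - <<'E'
from h import *
delta([540,-279,140],-17)
E
```

```text
t 1.35 tcp [ 541.1 -367.8  190.3] yaw -16.75 q [ 0.75  0.43 -0.31  1.4   0.13  1.33  0.15] F [ 0.5 -1.2  0.3] open 1.0003580275519552
turn [-0.003  -0.0024  0.0044] shift(final frame) [ 84.6 -27.   50.3]
```

Call:
apply_moves --pt "0 28 -9 15 0 0 0" --pt "0 28 -9 15 0 0 0" --pt "0 28 -9 15 0 0 0" --pt "0 0 0 0 0 0 0" --pt "0 0 0 0 0 0 0" --pt "0 0 0 0 0 0 0" --pt "0 0 0 0 0 0 0" --pt "0 0 0 0 0 0 0" --pt "0 0 0 0 0 0 0" --pt "0 0 0 0 0 0 0"

```text
time_s: 2.6
tcp_pos: [538.8, -283.0, 147.6]
tool_rot: [2.526, 1.868, 0.0]
force: [0.5, 0.8, -1.0]
opening: 1.0
grasp_force: 0.0
```

```bash
python3 - <<'E'
from h import *
delta([540,-279,140],-17)
c=calibration("wrist");im=get_image("wrist")[:,:,::-1].copy();cv2.imwrite("pics/w1.png",im)
np.savez("w1.npz",T=c["cam_to_world"])
p=proj("wrist",[[540,-279,0],[540,-279,46]]);print(p)
x,y=p.mean(0).astype(int);x0,y0=max(x-65,0),max(y-50,0)
print(x0,y0)
cv2.imwrite("pics/w1c.png",cv2.resize(im[y0:y0+100,x0:x0+130],None,fx=6,fy=6,interpolation=cv2.INTER_CUBIC))
E
```

```text
t 2.6 tcp [ 538.8 -283.   147.6] yaw -17.02 q [ 0.69  0.37 -0.35  1.59  0.13  1.21  0.02] F [ 0.5  0.8 -1. ] open 1.0004221737776222
turn [ 0.0001  0.     -0.0003] shift(final frame) [4.2 0.  7.6]
[[317.81330896 180.55259228]
 [317.89162879 193.08957708]]
252 136
```

View pics/w1c.png

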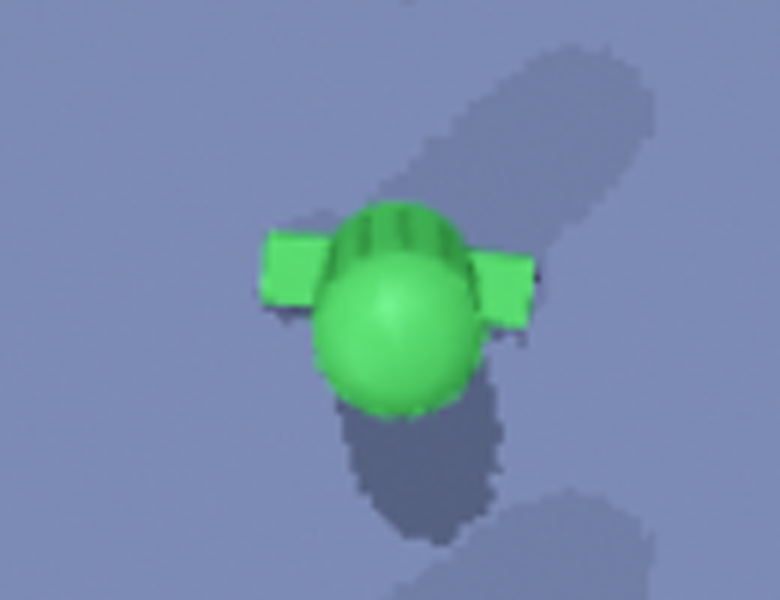

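The wrist crop shows the lens with ear ends mid-edge at crop (266,268) and (532,292), and the dome at (398,333).

```bash
python3 - <<'E'
from h import *
f=lambda u,z:at("wrist",(252+(u[0]+.5)/6-.5,136+(u[1]+.5)/6-.5),z)
a,b=f((266,268),5),f((532,292),5);d=b-a
print(a,b,"len",np.linalg.norm(d),"mid",(a+b)/2,"yaw",np.degrees(np.arctan2(d[1],d[0])))
print("dome",f((398,333),34))
c=(a+b)/2;y=np.degrees(np.arctan2(d[1],d[0]))
delta([c[0],c[1],12],y)
E
```

```text
[ 519.16715468 -270.97666686    5.        ] [ 561.13253464 -288.17229141    5.        ] len 45.35176532864959 mid [ 540.14984466 -279.57447913    5.        ] yaw -22.281728014097972
dome [ 539.5825668  -280.52275175   34.        ]
t 2.65 tcp [ 538.8 -283.   147.6] yaw -17.01 q [ 0.69  0.37 -0.35  1.59  0.13  1.21  0.02] F [-0.6 -0.4  0.1] open 1.003124734797887
turn [0.0001 0.0001 0.092 ] shift(final frame) [  3.7  -0.  135.6]
```

Call:
apply_moves --pt "0 3.4 0 0 0 0 0.092" --pt "0 0 0 30 0 0 0" --pt "0 0 0 30 0 0 0" --pt "0 0 0 30 0 0 0" --pt "0 0 0 25 0 0 0" --pt "0 0 0 20 0 0 0" --pt "0 0 0 0 0 0 0" --pt "0 0 0 0 0 0 0" --pt "1 0 0 0 0 0 0" --pt "1 0 0 0 0 0 0" --newtons 25

```text
time_s: 3.9
tcp_pos: [540.2, -280.0, 13.3]
tool_rot: [2.608, 1.749, 0.001]
force: [0.2, -1.1, 0.4]
opening: 0.857
grasp_force: 0.0
```

Call:
apply_moves --pt "1 0 0 0 0 0 0" --pt "1 0 0 0 0 0 0" --pt "1 0 0 0 0 0 0" --pt "1 0 0 0 0 0 0" --pt "1 0 0 0 0 0 0" --pt "1 0 0 0 0 0 0" --pt "1 0 0 -30 0 0 0" --pt "1 0 0 -50 0 0 0" --pt "1 0 0 -50 0 0 0" --pt "1 0 0 -50 0 0 0"

```text
time_s: 5.15
tcp_pos: [539.5, -279.7, 194.2]
tool_rot: [2.609, 1.75, -0.0]
force: [0.2, -0.9, -0.6]
opening: 0.293
grasp_force: 25.0
```

```bash
python3 - <<'E'
from h import *
delta([540,238,195],2)
delta([500,238,195],2)
E
```

```text
t 5.15 tcp [ 539.5 -279.7  194.2] yaw -22.29 q [ 0.67  0.33 -0.34  1.53  0.11  1.29 -0.07] F [ 0.2 -0.9 -0.6] open 0.2928832714697661
turn [ 1.000e-04  1.000e-04 -4.239e-01] shift(final frame) [517.3  18.6  -0.8]
t 5.15 tcp [ 539.5 -279.7  194.2] yaw -22.29 q [ 0.67  0.33 -0.34  1.53  0.11  1.29 -0.07] F [ 0.2 -0.9 -0.6] open 0.2928832714697661
turn [ 1.000e-04  1.000e-04 -4.239e-01] shift(final frame) [518.7 -21.4  -0.8]
```

Call:
apply_moves --pt "1 30 0 0 0 0 -0.14" --pt "1 40 6 0 0 0 -0.14" --pt "1 50 6 0 0 0 -0.143" --pt "1 50 6 0 0 0 0" --pt "1 50 6 0 0 0 0" --pt "1 50 6 0 0 0 0" --pt "1 50 6 0 0 0 0" --pt "1 50 6 0 0 0 0" --pt "1 40 6 0 0 0 0" --pt "1 20 6 0 0 0 0"

```text
time_s: 6.4
tcp_pos: [609.3, 148.2, 192.6]
tool_rot: [-2.18, -2.262, -0.001]
force: [0.8, -0.4, -0.6]
opening: 0.295
grasp_force: 25.0
```

```bash
python3 - <<'E'
from h import *
delta([575,150,195],2)
E
```

```text
t 6.4 tcp [609.3 148.2 192.6] yaw 2.11 q [ 0.14  0.42 -0.59  1.47  0.23  1.33 -0.43] F [ 0.8 -0.4 -0.6] open 0.29479079784208495
turn [-0.0001 -0.0006  0.002 ] shift(final frame) [  3.  -34.2  -2.4]
```

Call:
apply_moves --pt "1 0 -15 0 0 0 0" --pt "1 0 -15 0 0 0 0" --pt "1 0 0 0 0 0 0" --pt "1 0 0 0 0 0 0" --pt "1 0 0 0 0 0 0" --pt "1 0 0 0 0 0 0" --pt "1 0 0 0 0 0 0" --pt "1 0 0 0 0 0 0" --pt "1 0 0 0 0 0 0" --pt "1 0 0 0 0 0 0"

```text
time_s: 7.65
tcp_pos: [579.6, 144.5, 192.5]
tool_rot: [2.183, 2.259, -0.0]
force: [0.6, 0.5, 0.5]
opening: 0.29
grasp_force: 25.0
```

```bash
python3 - <<'E'
from h import *
delta([579,238,195],2)
im=get_image("wrist")[:,:,::-1].copy();cv2.imwrite("pics/w2.png",im)
p=proj("wrist",[[579,238,100]])[0];print(p)
x,y=p.astype(int);x0,y0=max(x-65,0),max(y-50,0)
print(x0,y0)
cv2.imwrite("pics/w2c.png",cv2.resize(im[y0:y0+100,x0:x0+130],None,fx=6,fy=6,interpolation=cv2.INTER_CUBIC))
E
```

```text
t 7.65 tcp [579.6 144.5 192.5] yaw 1.95 q [ 0.16  0.35 -0.6   1.55  0.2   1.3  -0.43] F [0.6 0.5 0.5] open 0.2896956560777026
turn [ 0.0001  0.0001 -0.0009] shift(final frame) [93.4  2.6 -2.5]
[321.31269417  90.84765056]
256 40
```

View pics/w2c.png

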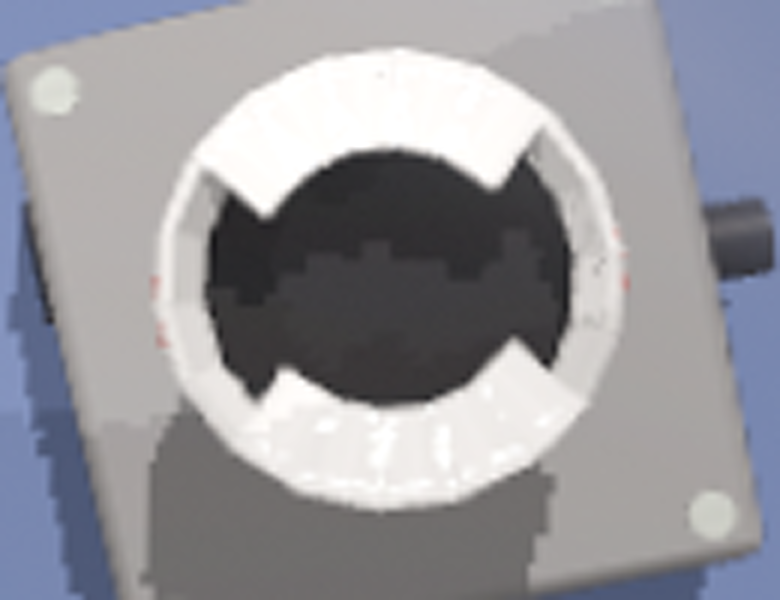

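The wrist crop shows the ring's outer circle centred at about (391,278). The bore corners of the slots are at (265,215), (497,188), (513,342) and (287,370).

```bash
python3 - <<'E'
from h import *
f=lambda u,z=100:at("wrist",(256+(u[0]+.5)/6-.5,40+(u[1]+.5)/6-.5),z)
L1,R1,R2,L2=[f(u) for u in((265,215),(497,188),(513,342),(287,370))]
c=(L1+R1+R2+L2)/4;d=(R1+R2-L1-L2)
y=np.degrees(np.arctan2(d[1],d[0]));print("corner centre",c,"yaw",y,"r",[np.linalg.norm(p-c).round(1) for p in(L1,R1,R2,L2)])
E=[f(u) for u in((160,278),(622,278),(391,48),(391,508))];e=sum(E)/4
print("outer",e,np.linalg.norm(E[1]-E[0]),np.linalg.norm(E[3]-E[2]))
t=(c+e)/2
delta([t[0],t[1],150],y)
E
```

```text
corner centre [578.33976418 242.09428863 100.        ] yaw 9.151790130320453 r [np.float64(19.0), np.float64(19.1), np.float64(18.7), np.float64(18.9)]
outer [578.41611286 242.41275217 100.        ] 62.49716899505219 63.74830425024543
t 7.7 tcp [579.6 144.6 192.6] yaw 1.95 q [ 0.16  0.35 -0.6   1.55  0.2   1.3  -0.43] F [ 0.7 -0.1  0.3] open 0.29018443821516177
turn [ 1.000e-04  1.000e-04 -1.257e-01] shift(final frame) [96.7 14.3 42.6]
```

Call:
apply_moves --pt "1 0 0 0 0 0 -0.126" --pt "1 32 5 0 0 0 0" --pt "1 32 5 0 0 0 0" --pt "1 32.7 4.3 0 0 0 0" --pt "1 0 0 22 0 0 0" --pt "1 0 0 22 0 0 0" --pt "1 0 0 0 0 0 0" --pt "1 0 0 0 0 0 0" --pt "1 0 0 0 0 0 0" --pt "1 0 0 0 0 0 0"

```text
time_s: 8.95
tcp_pos: [578.7, 242.4, 149.3]
tool_rot: [2.036, 2.391, 0.001]
force: [0.7, -0.4, -0.4]
opening: 0.289
grasp_force: 25.0
```

```bash
python3 - <<'E'
from h import *
delta([578.4,242.3,101],9.15)
im=get_image("wrist")[:,:,::-1].copy()
p=proj("wrist",[[578,242,100]])[0];print(p)
x,y=p.astype(int);x0,y0=max(x-80,0),max(y-60,0)
print(x0,y0)
cv2.imwrite("pics/w3c.png",cv2.resize(im[y0:y0+120,x0:x0+160],None,fx=5,fy=5,interpolation=cv2.INTER_CUBIC))
E
```

```text
t 8.95 tcp [578.7 242.4 149.3] yaw 9.16 q [ 0.01  0.46 -0.64  1.52  0.28  1.25 -0.5 ] F [ 0.7 -0.4 -0.4] open 0.2893941229006282
turn [ 0.0011 -0.0001  0.0002] shift(final frame) [-0.1 -0.3 48.3]
[317.25899704 219.55386281]
237 159
```

View pics/w3c.png

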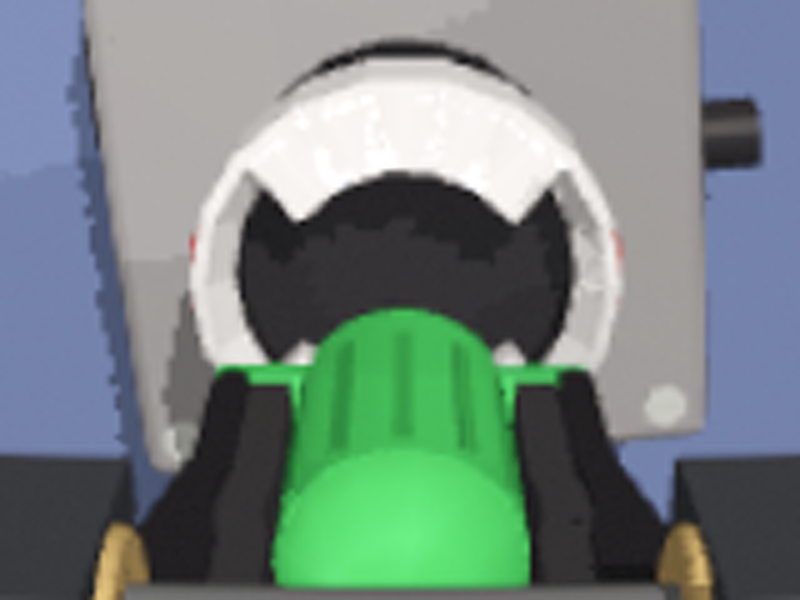

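The crop shows the ring spanning 193–621 (centre about 407), the lens at about 405 and the ears level with the slots. They line up, so I descend.

Call:
apply_moves --pt "1 0 0 15 0 0 0" --pt "1 0 0 13 0 0 0" --pt "1 0 0 8 0 0 0" --pt "1 0 0 6 0 0 0" --pt "1 0 0 5.5 0 0 0" --pt "1 0 0 0 0 0 0" --pt "1 0 0 0 0 0 0" --pt "1 0 0 0 0 0 0" --pt "1 0 0 0 0 0 0" --pt "1 0 0 0 0 0 0"

```text
time_s: 10.25
tcp_pos: [578.4, 242.3, 101.1]
tool_rot: [2.037, 2.392, 0.0]
force: [-0.5, -1.2, -0.3]
opening: 0.291
grasp_force: 25.0
```

Call:
apply_moves --pt "0.55 0 0 0 0 0 0" --pt "0.55 0 0 0 0 0 0" --pt "0.55 0 0 0 0 0 0" --pt "0.55 0 0 -15 0 0 0" --pt "0 0 0 -30 0 0 0" --pt "0 0 0 -20 0 0 0" --pt "0 0 0 0 0 0 0" --pt "0 0 0 0 0 0 0" --pt "0 0 0 0 0 0 0" --pt "0 0 0 0 0 0 0"

```text
time_s: 11.5
tcp_pos: [578.1, 242.1, 165.3]
tool_rot: [-2.036, -2.392, 0.002]
force: [-0.3, -1.1, -0.8]
opening: 0.976
grasp_force: 0.0
```

```bash
python3 - <<'E'
from h import *
delta([578.4,242.3,94],9.15)
im=get_image("wrist")[:,:,::-1].copy()
p=proj("wrist",[[578,242,100]])[0];print(p, "expected dome top, barrel-edge centre", proj("wrist",[[578.4,242.3,131],[578.4,242.3,123]]))
x,y=p.astype(int);x0,y0=max(x-80,0),max(y-60,0)
print(x0,y0)
cv2.imwrite("pics/w4c.png",cv2.resize(im[y0:y0+120,x0:x0+160],None,fx=5,fy=5,interpolation=cv2.INTER_CUBIC))
E
```

```text
t 11.5 tcp [578.1 242.1 165.3] yaw 9.17 q [ 0.02  0.45 -0.64  1.5   0.27  1.28 -0.5 ] F [-0.3 -1.1 -0.8] open 0.97616199223127
turn [-0.0011  0.0003  0.0004] shift(final frame) [ 0.1  0.4 71.3]
[317.99147332 211.87140327] expected dome top, barrel-edge centre [[318.66859194 226.79403358]
 [318.63743546 222.49063707]]
237 151
```

View pics/w4c.png

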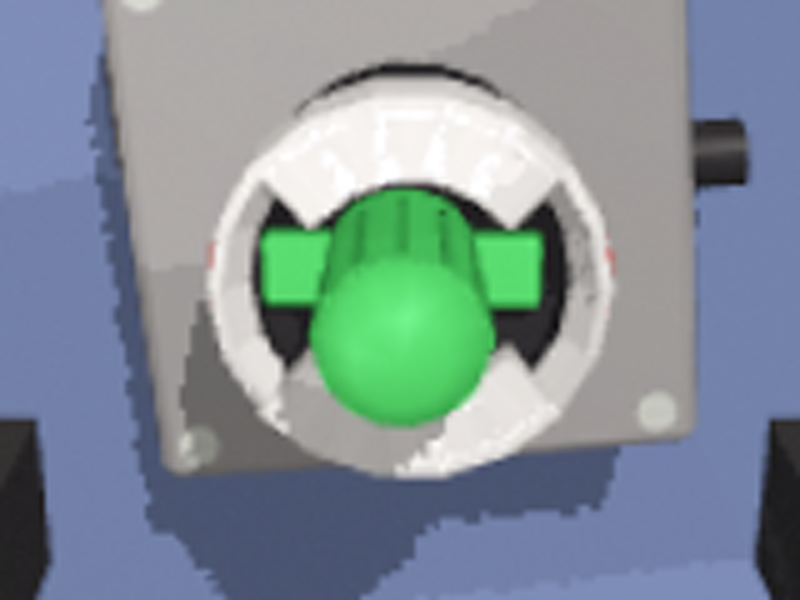

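The lens is seated flat with both ears inside the slots (ears at 260–542, ring 212–612). Now I grip the ring.

Call:
apply_moves --pt "0 0 0.7 20 0 0 0" --pt "0 0 0 25 0 0 0" --pt "0 0 0 20 0 0 0" --pt "0 0 0 15 0 0 0" --pt "0 0 0 11 0 0 0" --pt "0 0 0 0 0 0 0" --pt "0 0 0 0 0 0 0" --pt "1 0 0 0 0 0 0" --pt "1 0 0 0 0 0 0" --pt "1 0 0 0 0 0 0" --newtons 30

```text
time_s: 12.8
tcp_pos: [579.2, 242.4, 75.2]
tool_rot: [2.037, 2.392, 0.0]
force: [1.1, -0.4, -0.2]
opening: 0.745
grasp_force: 1.0
```

Call:
apply_moves --pt "1 0 0 0 0 0 0" --pt "1 0 0 0 0 0 0" --pt "1 0 0 0 0 0 0" --pt "1 0 0 0 0 0 0" --pt "1 0 0 0.0 0 0 0.02" --pt "1 0 0 0.15 0 0 0.06" --pt "1 0 0 0.2 0 0 0.1" --pt "1 0 0 0.2 0 0 0.1" --pt "1 0 0 0 0 0 0" --pt "1 0 0 0 0 0 0"

```text
time_s: 14.05
tcp_pos: [579.1, 242.4, 74.6]
tool_rot: [2.349, 2.086, 0.0]
force: [0.6, -0.1, 1.9]
opening: 0.733
grasp_force: 30.0
```

```bash
python3 - <<'E'
from h import *
delta([578.4,242.3,74]);print(sense()["ft_torque"],sense()["grasp_force"])
E
```

```text
t 14.05 tcp [579.1 242.4  74.6] yaw -6.78 q [-0.04  0.52 -0.56  1.59  0.3   1.12 -0.79] F [ 0.6 -0.1  1.9] open 0.7334318117376082
turn [ 0.0002 -0.      0.    ] shift(final frame) [-0.2 -0.7  0.6]
[ 0.03522    -0.41063285 -0.10399383] 30.00037198275095
```

Call:
apply_moves --pt "1 0 0 0.3 0 0 0.12" --pt "1 0 0 0.3 0 0 0.13" --pt "1 0 0 0.3 0 0 0.13" --pt "1 0 0 0.3 0 0 0.13" --pt "1 0 0 0.3 0 0 0.13" --pt "1 0 0 0.3 0 0 0.13" --pt "1 0 0 0.3 0 0 0.13" --pt "1 0 0 0.3 0 0 0.1" --pt "1 0 0 0.1 0 0 0.05" --pt "1 0 0 0 0 0 0"

```text
time_s: 15.3
tcp_pos: [578.8, 242.7, 72.0]
tool_rot: [-3.078, -0.628, 0.001]
force: [-0.7, 1.1, 2.7]
opening: 0.73
grasp_force: 30.0
```

```bash
python3 - <<'E'
from h import *
delta([578.4,242.3,74]);print(sense()["ft_torque"],sense()["grasp_force"])
E
```

```text
t 15.3 tcp [578.8 242.7  72. ] yaw -66.93 q [-0.18  0.49 -0.37  1.6   0.19  1.09 -1.77] F [-0.7  1.1  2.7] open 0.7298503891860234
turn [-0.0002  0.0003  0.    ] shift(final frame) [-0.5  0.2 -2. ]
[ 0.16869369  0.06007791 -0.07354142] 30.00075228541391
```

Call:
apply_moves --pt "1 0 0 0.1 0 0 0.03" --pt "1 0 0 0.1 0 0 0.03" --pt "1 0 0 0.1 0 0 0.03" --pt "1 0 0 0.1 0 0 0.03" --pt "1 0 0 0 0 0 0.02" --pt "1 0 0 0 0 0 0.02" --pt "1 0 0 0 0 0 0" --pt "1 0 0 0 0 0 0" --pt "1 0 0 0 0 0 0" --pt "1 0 0 0 0 0 0"

```text
time_s: 16.55
tcp_pos: [579.1, 242.8, 71.8]
tool_rot: [-3.118, -0.378, -0.001]
force: [-1.0, 1.9, 5.2]
opening: 0.727
grasp_force: 30.0
```

```bash
python3 - <<'E'
from h import *
delta([578.4,242.3,74]);print(sense()["ft_torque"],sense()["grasp_force"])
E
```

```text
t 16.55 tcp [579.1 242.8  71.8] yaw -76.17 q [-0.21  0.48 -0.34  1.6   0.17  1.09 -1.92] F [-1.   1.9  5.2] open 0.7267840912363409
turn [-0.0003 -0.0004 -0.    ] shift(final frame) [-0.8  0.3 -2.2]
[0.48810423 0.25972459 1.23733739] 30.000362657228834
```

The torque has jumped from about 0.1 to 1.24 N m, so the ring is at its stop. I release it and retreat.

Call:
apply_moves --pt "1 0 0 0 0 0 -0.02" --pt "0 0 0 0 0 0 0" --pt "0 0 0 0 0 0 0" --pt "0 0 0 0 0 0 0" --pt "0 0 0 0 0 0 0" --pt "0 0 0 -20 0 0 0" --pt "0 0 0 -40 0 0 0" --pt "0 0 0 -40 0 0 0" --pt "0 0 0 0 0 0 0" --pt "0 0 0 0 0 0 0"

```text
time_s: 17.8
tcp_pos: [579.0, 242.4, 172.2]
tool_rot: [3.115, 0.408, 0.001]
force: [-0.6, 0.9, -0.5]
opening: 1.002
grasp_force: 0.0
```

```bash
python3 - <<'E'
from h import *
delta([578.4,242.3,94])
im=get_image("wrist")[:,:,::-1].copy()
p=proj("wrist",[[578,242,100]])[0]
x,y=p.astype(int);x0,y0=max(x-80,0),max(y-60,0)
cv2.imwrite("pics/w5c.png",cv2.resize(im[y0:y0+120,x0:x0+160],None,fx=5,fy=5,interpolation=cv2.INTER_CUBIC))
E
```

```text
t 17.8 tcp [579.  242.4 172.2] yaw -75.06 q [-0.19  0.39 -0.36  1.51  0.14  1.27 -1.88] F [-0.6  0.9 -0.5] open 1.0024212956596628
turn [ 0.0001 -0.0006  0.    ] shift(final frame) [-0.6 -0.1 78.2]
```

View pics/w5c.png

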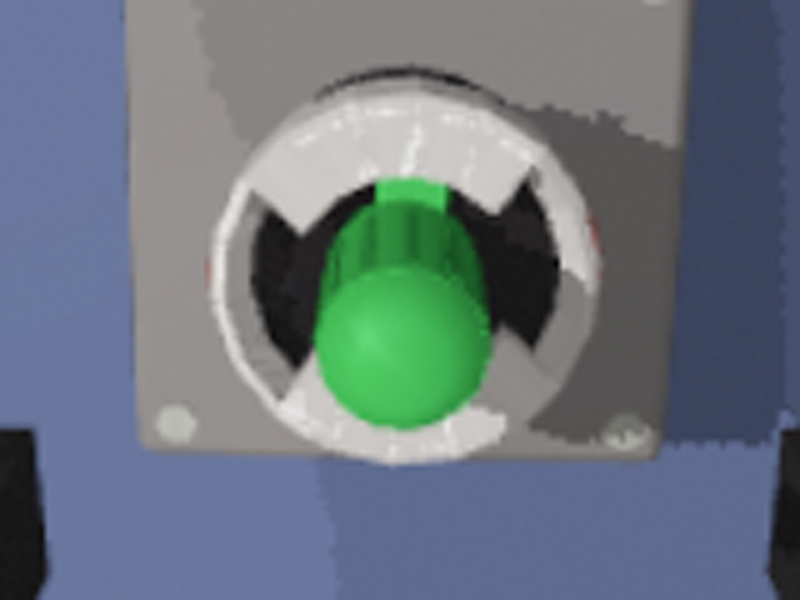

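The ring is turned about 85° to its stop, its solid lips cover the ears, and the lens stands upright at (403,300) with the gripper clear.

```bash
python3 -c "from bench import *;print(close_job())"
```

```text
the job is handed in; nothing more can be done
None
```

The middle green lens sits flat on the cell's seat, the ring is screwed clockwise to its stop (about 1.45 rad, with a sharp torque rise there), and the gripper has let go; I handed the job in at about 18 s.

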